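Open the glass case at the painting table

ROBOT

A 7-joint arm with a two-finger parallel gripper is mounted at the origin on the work surface. World frame = base frame: x ahead of the robot, y to its left, z up, the work surface at z = 0. Lengths are in m, angles in rad, forces in N, time in s.
With the tool pointing down it reaches from about 0.4 to 0.85 m from the base axis. Payload 10.4 kg.
Tool frame: the origin (TCP) lies between the finger pads; the fingertips stand 25 mm ahead of it and the grasp point (between the pads) lies 6 mm ahead of it; z points along the fingers, y is the line along which they close (so a half turn about z gives the same grasp; the last joint's range is limited). The gripper opens to 87 mm and grips with 3 to 60 N. Pads are 19 mm wide; open, the fingers measure 117 mm over their backs; the gripper's body (75 mm by 190 mm) begins 51 mm behind the grasp point.
Start: joints at [-1.208, 0.332, -0.065, 1.46, 0.022, 1.35, -0.088], TCP at [0.235, 0.579, 0.222] pointing down, gripper open.
Joint ranges: [-2.6, 2.6], [-0.5, 2.12], [-1.47, 1.34], [0.16, 2.42], [-1.27, 4.41], [0.06, 2.06], [-2.6, 2.6]. Speed limits (rad/s): [2.22, 2.22, 2.79, 2.79, 3.14, 3.14, 3.14].

INTERFACE

Orientations are given as a unit quaternion [w, x, y, z].
In Python, from rig import r gives the robot as it stands. The module is installed in compiled form; this text tells all that it offers.
- The arm moves only by the tool servo_tool, never from a script. Its argument "series" is a list that holds one entry, the list of rows, each a list of 7 numbers: the shift along the world's x, y, z normalised to -1 to 1, where 1 is 0.15 m, then the turn, a rotation vector about the world's x, y, z normalised to -1 to 1, where 1 is pi rad, then the opening in per cent of the stroke, from 0 (shut) to 100 (fully open). In form: [[[dx, dy, dz, wx, wy, wz, gripper], ...]]. A call has exactly 10 rows; each row shifts and turns the commanded pose from where the row before left it; what a row does not reach is not made up. A row lasts 1/10 s, in which the tool goes at most 50 mm and 8.59 degrees, less where a joint would pass 70% of its speed; a pose out of reach is approached as far as the arm can. A call with a number of a shift or a turn outside -1 to 1 is refused whole. A call with a gripper value outside its range is refused whole. The fingers move at their own pace and stop on an object; "squeeze" is the grip in N (left out, the last holds). Time passes only in rows, so rows that do not move let the fingers close, or fill a call up. It gives the time, the measured TCP pose, the force, the opening and the grip force at its end, in the units of the state.
- r.observe(): the state, without advancing time (a new reading comes with each control period).
- r.capture(name): name is "side" or "top" or "wrist"; returns a dict with "pixels" (420x560x3 uint8, red, green, blue), "fx", "fy", "cx", "cy" (pixels), "pose" (4x4, takes a point from camera to world coordinates). Camera axes: x right, y up, looking along -z (the intrinsics and any distortion apply to the point x, -y, -z); pixel columns grow to the right and rows downward; lengths in m; the calibration is good to about 2 mm. The wrist camera is an equidistant fisheye: a pixel r from the principal point sees the ray r / f radians off the axis. A picture is of the moment at which its call begins. There is no depth.
- r.close_job(): hands the job in; it is judged then, once.
The state is a dict: "time": time; "q": joint angles; "joint_vel": joint speeds; "joint_torque": joint torques, N m; "eef_pos": TCP position; "tool_rot": TCP orientation; "wrist_force": force on the tool from outside, world axes, zero at the start; "moment": the same for the moment, N m; "finger_gap": opening from 0.0 (shut) to 1.0 (fully open); "finger_force": force on a finger pad.
Only numpy, scipy, OpenCV 4.12 (cv2) and the standard library are available. Lean on these libraries where they do the work, as an engineer would, in place of code of your own. Each camera call takes 0.05 s, during which the arm holds its last target. There are 200 camera calls.

TASK

Open the taller of the two cases with clear sliding lids, the one with stemmed glasses in it: turn its latch knob clockwise a quarter turn to the stop, slide the lid by its knob away from the robot until it is fully open, and let go. Leave the low case of paint pots latched.

Things in the scene. Friction and masses are not known exactly. Their poses are not given: they have to be found in the camera images.
- glasscase_grip (a point): Grip point on the turning axis of the taller case's dark steel latch knob, on its clear lid near the end facing the robot. Upright bar grip 42 mm long, 14 thick, 32 tall: top 7 mm above this point, foot (44 mm disc, 8 thick) 25 below, lid's face 37 below. The frame rides on the lid, not turning with the knob: z up, x along the case, away from the robot, the way the lid slides open; y to the left.
- glasscase_knob (a joint): Latch knob of the taller case, rad. 0: locked, bar along x of the grip frame. Grows clockwise seen from above to a stop at 1.5, where the bar stands across the case and the lid is free. Friction about 0.05 N m; stays where left. Starts between 0 and 0.25. Near 0 a cam under the lid, behind a steel strip, locks the lid; part-turned (below about 1.1) it still catches.
- glasscase_lid (a joint): Sliding lid, m, of the taller case (fixed, 240 mm long, 200 wide, 145 high, clear walls, stemmed glasses inside; 6 mm lid between wooden side rails that stand 3 mm above it; knob axis 60 mm from the near end). 0: shut; grows along x of the grip frame, the knob travelling along, to a stop at 0.10, fully open. Takes about 2 N; stays where left.
- potcase_knob (a joint): Latch knob, rad, of the other case, to be left alone: a low fixed plywood case, 240 by 240 mm, 75 high, with the same clear lid and knob, and paint pots inside. Near 0: locked; grows clockwise. The cases stand side by side about 0.5 m apart, the taller one on the left or on the right.

How it is judged:
On the way:
1. the knob of the taller case is turned to its unlocked position, the lid still shut (value of joint glasscase_knob above 1.1 rad and value of joint glasscase_lid below 0.03 m), for 0.05 s.
At the end, for the whole second after the job is handed in: the lid of the taller case is open to within 15 mm of its 100 mm stop and at rest, and the low case's knob is still within 0.5 rad of locked (value of joint glasscase_lid above 0.085 m and velocity of joint glasscase_lid between -0.01 and 0.01 m/s and value of joint potcase_knob below 0.5 rad); the robot touches nothing.
It fails at once if the latch of the low case is turned more than 0.5 rad (value of joint potcase_knob above 0.5 rad).
It also fails if it takes over 38 s, if anything falls off the work surface, if the arm or the gripper's body presses on something with over 40 N, if the wrist force passes 120 N, or if a joint passes its speed limit or range.

## Working session

There is one attempt and no reset: what is moved stays moved. The work goes in short steps, Python scripts to look and compute and a tool call to move; the robot and the scene stay as the last step left them, time stands still between calls to the robot, and variables do not carry over. Pictures are saved under pics/ and viewed, at most 10 in all, crops included, and the job is handed in when it is done.

Besides the shell and the picture viewer there is one more tool, called as a command line: name --argument value ..., lists and objects as JSON in quotes. servo_tool: Moves the arm, as the interface text tells. Scaled input: -1 to 1 covers 0.15 m each way for a shift and pi rad each way for a turn. Its arguments: {"type":"object","properties":{"series":{"type":"array"},"squeeze":{"type":"number"}},"required":["series"]}

```bash
mkdir -p pics; cat > h.py <<'E'
import numpy as np, cv2
from rig import r
def snap(cam,name):
    c=r.capture(cam); cv2.imwrite(f'pics/{name}.png',c['pixels'][:,:,::-1]); np.savez(f'pics/{name}.npz',**c); return c
def ray(c,u,v,fish=False):
    x,y=(u-c['cx'])/c['fx'],(v-c['cy'])/c['fy']
    if fish:
        t=np.hypot(x,y); s=np.sin(t)/max(t,1e-9); d=np.array([x*s,-y*s,-np.cos(t)])
    else: d=np.array([x,-y,-1.])
    P=np.array(c['pose']); return P[:3,3],P[:3,:3]@d
def onz(c,u,v,z,fish=False):
    o,d=ray(c,u,v,fish); return o+d*(z-o[2])/d[2]
def meet(a,b):
    (o,d),(p,e)=a,b; k=np.linalg.lstsq(np.c_[d,-e],p-o,rcond=None)[0]; A=o+d*k[0];B=p+e*k[1]; return (A+B)/2,np.linalg.norm(A-B)
E
python3 - <<'E'
from h import *
a=snap('top','top1');b=snap('side','side1')
for c in (a,b): print(c['fx'],c['cx'],c['cy'],np.round(c['pose'],3).tolist())
s=r.observe(); print(s)
E
```

```text
510.4425256726268 273.06458801900584 209.25450412730325 [[0.011, 0.987, -0.159, 0.343], [-0.999, 0.016, 0.029, 0.01], [0.031, 0.159, 0.987, 1.335], [0.0, 0.0, 0.0, 1.0]]
422.4239565171107 273.41496557251565 202.64521302574389 [[0.967, 0.166, -0.195, 0.365], [-0.255, 0.574, -0.778, -0.621], [-0.017, 0.802, 0.597, 0.643], [0.0, 0.0, 0.0, 1.0]]
{'time': 0.1, 'q': array([-1.20762442,  0.33279594, -0.06471822,  1.4608541 ,  0.02159447,
        1.34989662, -0.08849275]), 'joint_vel': array([-0.000711  , -0.00053524,  0.0002351 , -0.00358744,  0.00036271,
       -0.00015154, -0.00049423]), 'joint_torque': array([ 9.71347326e-04, -6.24539208e+01,  2.41046527e-02, -3.90723574e+01,
       -6.16078055e-02,  3.64574092e-02,  6.70248710e-05]), 'eef_pos': array([0.2350327 , 0.57875084, 0.22124304]), 'tool_rot': array([-9.81592259e-05,  1.91671274e-01,  9.81458979e-01, -6.21674430e-04]), 'wrist_force': array([-0.27724902,  0.68081017, -0.38572006]), 'moment': array([ 0.04534165, -0.03838792, -0.02406658]), 'finger_force': 0.0, 'finger_gap': 1.000461608177354}
```

View pics/top1.png

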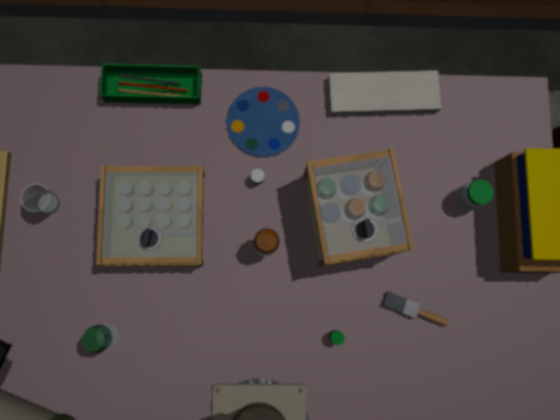

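View pics/side1.png

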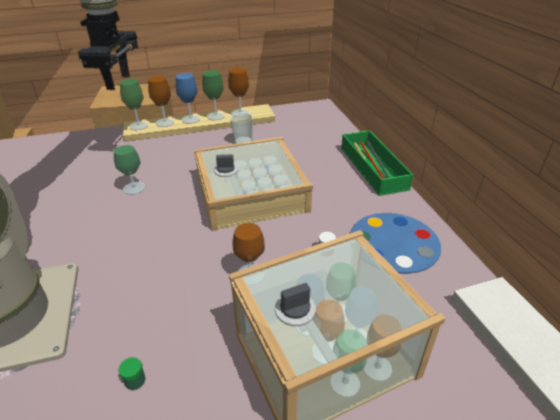

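The top view shows the tall glass case on the right, with its knob near (365,229) and the case centred near (358,207). The low pot case is on the left, knob near (150,238). In the side view the tall case's knob is near (295,298), and the arm is away at the left.

```bash
python3 - <<'E'
from h import *
a=dict(np.load('pics/top1.npz'));b=dict(np.load('pics/side1.npz'))
A=cv2.resize(a['pixels'][140:275,295:420],None,fx=4,fy=4,interpolation=cv2.INTER_CUBIC)
B=cv2.resize(b['pixels'][270:335,260:330],None,fx=4,fy=4,interpolation=cv2.INTER_CUBIC)
B=cv2.copyMakeBorder(B,0,A.shape[0]-B.shape[0],0,0,cv2.BORDER_CONSTANT)
cv2.imwrite('pics/crop1.png',np.hstack([A,B])[:,:,::-1])
for n,c,(u0,v0,u1,v1) in(('top',a,(345,212,388,248)),('side',b,(270,275,325,325))):
    g=c['pixels'][v0:v1,u0:u1].max(2)
    m=(g<60).astype(np.uint8); k,l,s,ce=cv2.connectedComponentsWithStats(m)
    i=1+np.argmax(s[1:,4]); cnt=cv2.findContours((l==i).astype(np.uint8),0,1)[0][0]
    print(n,s[i],ce[i]+[u0,v0],(cv2.boxPoints(cv2.minAreaRect(cnt))+[u0,v0]).round(1).tolist())
# wood outline in top
hsv=cv2.cvtColor(a['pixels'],cv2.COLOR_RGB2HSV)
m=cv2.inRange(hsv,(8,90,90),(25,255,255)); m[:, :300]=0;m[:,415:]=0;m[:140]=0;m[275:]=0
k,l,s,ce=cv2.connectedComponentsWithStats(m);i=1+np.argmax(s[1:,4])
cnt=max(cv2.findContours((l==i).astype(np.uint8),0,1)[0],key=cv2.contourArea)
bp=cv2.boxPoints(cv2.minAreaRect(cnt)); P=np.array([onz(a,*p,.145) for p in bp]);print(bp.round(1).tolist(),P.round(4).tolist())
e=P-np.roll(P,1,0);print(np.linalg.norm(e,axis=1),np.degrees(np.arctan2(e[:,1],e[:,0])))
E
```

```text
top [ 11   8  17  20 258] [363.9379845  229.42635659] [[353.2, 223.6], [369.4, 218.2], [374.9, 234.7], [358.7, 240.1]]
side [11 21  4 16 49] [282.59183673 303.7755102 ] [[281.0, 311.0], [281.0, 296.0], [284.0, 296.0], [284.0, 311.0]]
[[306.29998779296875, 161.3000030517578], [395.1000061035156, 145.60000610351562], [413.3999938964844, 249.0], [324.6000061035156, 264.70001220703125]] [[0.6527, -0.1042, 0.145], [0.6959, -0.3203, 0.145], [0.4452, -0.3566, 0.145], [0.4059, -0.1468, 0.145]]
[0.25045351 0.22040022 0.25332848 0.21344605] [   9.81250934  -78.6945641  -171.74824693  100.6074215 ]
```

View pics/crop1.png

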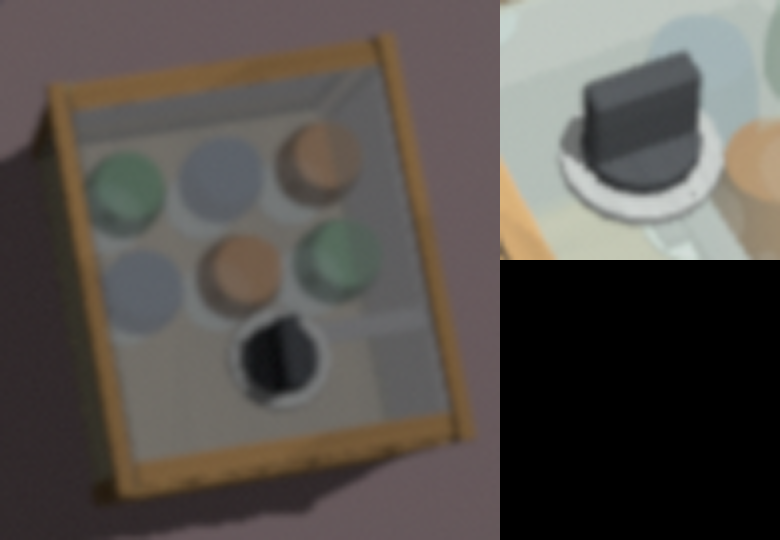

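The crop shows the case outline corners, the dark foot disc centred near crop (280,357), and in the side part the bar's top face at about (585..700, 53..108). The bar is close to the case axis.

```bash
python3 - <<'E'
from h import *
a=dict(np.load('pics/top1.npz'));b=dict(np.load('pics/side1.npz'))
T=lambda x,y:(295+x/4-.4,140+y/4-.4); S=lambda x,y:(260+(x-500)/4-.4,270+y/4-.4)
C=np.array([onz(a,*T(*p),.145) for p in((50,86),(393,36),(472,437),(120,497))]);print(C.round(4))
e=np.roll(C,-1,0)-C;print(np.linalg.norm(e,axis=1),np.degrees(np.arctan2(e[:,1],e[:,0])))
x=(C[0]-C[3]+C[1]-C[2]);x/=np.linalg.norm(x);n=(C[2]+C[3])/2;print('axis',np.degrees(np.arctan2(x[1],x[0])),'knob from outline',n+.06*x, C.mean(0)-.06*x)
print('disc two-view',meet(ray(a,*T(280,357)),ray(b,*S(641,148))),onz(a,*T(280,357),.154))
tc=np.array([onz(b,*S(*p),.186) for p in((585,88),(687,53),(700,70),(594,110))]);print(tc.round(4),tc.mean(0))
e=np.roll(tc,-1,0)-tc;print(np.linalg.norm(e,axis=1),np.degrees(np.arctan2(e[:,1],e[:,0])))
E
```

```text
[[ 0.6532 -0.106   0.145 ]
 [ 0.6884 -0.3146  0.145 ]
 [ 0.4455 -0.3549  0.145 ]
 [ 0.4078 -0.1469  0.145 ]]
[0.21150921 0.24613936 0.2113788  0.24880262] [ -80.43961982 -170.57231529  100.2823764     9.46300198]
axis 9.445438365035013 knob from outline [ 0.4858651  -0.24103502  0.145     ] [ 0.48954994 -0.240422    0.145     ]
disc two-view (array([ 0.48938649, -0.23960893,  0.15639207]), np.float64(0.0009408828207138656)) [ 0.49015478 -0.24019024  0.154     ]
[[ 0.4702 -0.2321  0.186 ]
 [ 0.51   -0.2261  0.186 ]
 [ 0.5119 -0.2351  0.186 ]
 [ 0.4705 -0.2425  0.186 ]] [ 0.49063077 -0.23395469  0.186     ]
[0.04021787 0.00912783 0.04202229 0.01047597] [   8.48531852  -77.96560158 -169.74949657   91.80074373]
```

servo_tool --series '[[[0.14, -0.15, 0.07, 0, 0, 0, 100], [0.14, -0.15, 0.07, 0, 0, 0, 100], [0.14, -0.15, 0.07, 0, 0, 0, 100], [0.14, -0.15, 0.07, 0, 0, 0, 100], [0.14, -0.15, 0.07, 0, 0, 0, 100], [0.14, -0.15, 0.07, 0, 0, 0, 100], [0.14, -0.15, 0.07, 0, 0, 0, 100], [0.14, -0.15, 0.07, 0, 0, 0, 100], [0.14, -0.15, 0.07, 0, 0, 0, 100], [0.14, -0.15, 0.07, 0, 0, 0, 100]]]'

```text
time: 1.1
eef_pos: [0.4458, 0.3529, 0.3271]
tool_rot: [-0.0, 0.192, 0.981, -0.0]
wrist_force: [0.9, -0.1, -0.2]
finger_gap: 1.0
finger_force: 0.0
```

servo_tool --series '[[[0.04, -0.3, 0, 0, 0, 0.0175, 100], [0.04, -0.3, 0, 0, 0, 0.0175, 100], [0.04, -0.3, 0, 0, 0, 0.0175, 100], [0.04, -0.3, 0, 0, 0, 0.0175, 100], [0.04, -0.3, 0, 0, 0, 0.0175, 100], [0.04, -0.3, 0, 0, 0, 0.0175, 100], [0.04, -0.3, 0, 0, 0, 0.0175, 100], [0.04, -0.3, 0, 0, 0, 0.0175, 100], [0.04, -0.3, 0, 0, 0, 0.0175, 100], [0.04, -0.3, 0, 0, 0, 0.0175, 100]]]'

```text
time: 2.1
eef_pos: [0.5049, -0.0977, 0.3269]
tool_rot: [0.0, -0.083, 0.997, 0.0]
wrist_force: [1.5, 0.1, 0.9]
finger_gap: 1.0
finger_force: 0.0
```

```bash
cat >> h.py <<'E'
from scipy.spatial.transform import Rotation as R
def st():
    s=r.observe(); M=R.from_quat(np.roll(s['tool_rot'],-1)).as_matrix()
    print('t',round(s['time'],2),'pos',s['eef_pos'].round(4),'yaw of y',round(np.degrees(np.arctan2(M[1,1],M[0,1])),2),'z',M[:,2].round(3),'q',s['q'].round(2),'F',s['wrist_force'].round(1),'M',s['moment'].round(2),'gap',round(s['finger_gap'],3),'ff',round(s['finger_force'],1))
E
python3 -c "from h import *; st()"
```

```text
t 2.1 pos [ 0.5049 -0.0977  0.3269] yaw of y 99.53 z [ 0.  0. -1.] q [-0.4   0.03  0.53  1.6  -0.02  1.51  1.86] F [1.5 0.1 0.9] M [ 0.02 -0.06  0.01] gap 1.0 ff 0.0
```

servo_tool --series '[[[-0.0103, -0.095, -0.043, 0, 0, 0, 100], [-0.0103, -0.095, -0.043, 0, 0, 0, 100], [-0.0103, -0.095, -0.043, 0, 0, 0, 100], [-0.0103, -0.095, -0.043, 0, 0, 0, 100], [-0.0103, -0.095, -0.043, 0, 0, 0, 100], [-0.0103, -0.095, -0.043, 0, 0, 0, 100], [-0.0103, -0.095, -0.043, 0, 0, 0, 100], [-0.0103, -0.095, -0.043, 0, 0, 0, 100], [-0.0103, -0.095, -0.043, 0, 0, 0, 100], [-0.0103, -0.095, -0.043, 0, 0, 0, 100]]]'

```text
time: 3.1
eef_pos: [0.4894, -0.2389, 0.2619]
tool_rot: [-0.0, -0.082, 0.997, 0.0]
wrist_force: [-0.1, 0.7, -0.5]
finger_gap: 1.0
finger_force: 0.0
```

```bash
python3 - <<'E'
from h import *
st(); c=snap('wrist','w1'); print(c['fx'],c['cx'],c['cy'],np.round(c['pose'],3).tolist())
E
```

```text
t 3.1 pos [ 0.4894 -0.2389  0.2619] yaw of y 99.4 z [-0.001  0.    -1.   ] q [-0.22  0.14  0.66  1.64 -0.09  1.39  2.19] F [-0.1  0.7 -0.5] M [ 0.06 -0.    0.03] gap 1.0 ff 0.0
325.19226210127806 276.20729483440346 209.03255161015312 [[-0.163, -0.952, -0.26, 0.419], [0.987, -0.157, -0.044, -0.251], [0.001, -0.264, 0.965, 0.425], [0.0, 0.0, 0.0, 1.0]]
```

View pics/w1.png

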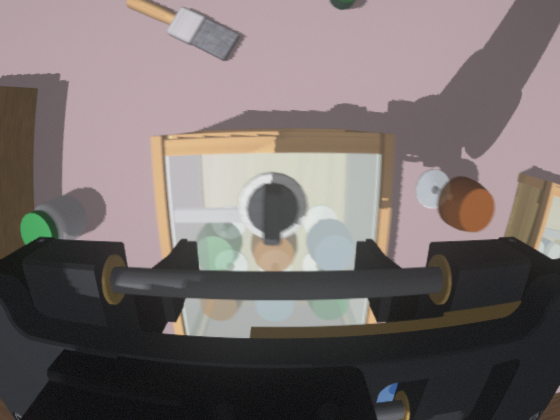

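The wrist view looks down with the robot towards the top of the image. The knob disc is near (272,205), the bar runs vertically to about (271,242), and the fingers sit at (180,280) and (375,280). I'll crop it for detail.

```bash
python3 - <<'E'
from h import *
c=dict(np.load('pics/w1.npz'))
p=c['pixels'][165:255,225:320]
p=np.clip(p.astype(float)**.6*9,0,255).astype(np.uint8)
cv2.imwrite('pics/w1c.png',cv2.resize(p,None,fx=6,fy=6,interpolation=cv2.INTER_CUBIC)[:,:,::-1])
E
```

```text
(no output)
```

View pics/w1c.png

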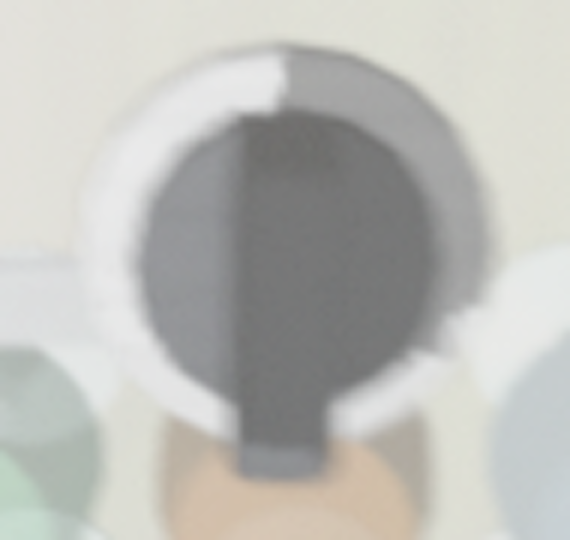

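The crop shows the bar nearly vertical, its edges at x≈242 and x≈329 and its far end at y≈478. The dark foot disc spans x 140–435.

```bash
python3 - <<'E'
from h import *
c=dict(np.load('pics/w1.npz'))
f=lambda x,y,z:onz(c,225+x/6-.4,165+y/6-.4,z,True)
print('disc L,R',f(140,258,.154),f(435,258,.154),np.linalg.norm(f(140,258,.154)-f(435,258,.154)))
D=(f(140,258,.154)+f(435,258,.154))/2; print(D)
L=f(239,470,.186);Rr=f(328,470,.186);print('end',L,Rr,np.linalg.norm(L-Rr)); E=(f(238,478,.186)+f(328,478,.186))/2
a=np.array([np.cos(np.radians(9.5)),np.sin(np.radians(9.5)),0]);print('end mid',E,'axis from end at 9.5deg',E-.021*a)
K=f(242,180,.186);d=L-K;print('left edge',np.degrees(np.arctan2(d[1],d[0])), 'line disc->end',np.degrees(np.arctan2(*(E-D)[[1,0]])))
# finger pads midpoint check
E
```

```text
disc L,R [ 0.4944025  -0.26346289  0.154     ] [ 0.48748465 -0.22144774  0.154     ] 0.042580865622149515
[ 0.49094358 -0.24245532  0.154     ]
end [ 0.51193512 -0.24518922  0.186     ] [ 0.5100233  -0.23364398  0.186     ] 0.01170246503018173
end mid [ 0.51210828 -0.23930224  0.186     ] axis from end at 9.5deg [ 0.49139628 -0.24276824  0.186     ]
left edge 8.224258816229025 line disc->end 8.473494325377807
```

servo_tool --series '[[[0.007, -0.01, -0.065, 0, 0, 0, 100], [0, 0, -0.065, 0, 0, 0, 100], [0, 0, -0.065, 0, 0, 0, 100], [0, 0, -0.065, 0, 0, 0, 100], [0, 0, -0.065, 0, 0, 0, 100], [0, 0, -0.065, 0, 0, 0, 100], [0, 0, -0.065, 0, 0, 0, 100], [0, 0, -0.065, 0, 0, 0, 100], [0, 0, 0, 0, 0, 0, 100], [0, 0, 0, 0, 0, 0, 100]]]'

```text
time: 4.15
eef_pos: [0.4907, -0.24, 0.1844]
tool_rot: [-0.0, -0.082, 0.997, 0.0]
wrist_force: [-0.1, 0.3, 0.0]
finger_gap: 1.007
finger_force: 0.0
```

servo_tool --series '[[[0, 0, 0, 0, 0, 0, 0], [0, 0, 0, 0, 0, 0, 0], [0, 0, 0, 0, 0, 0, 0], [0, 0, 0, 0, 0, 0, 0], [0, 0, 0, 0, 0, 0, 0], [0, 0, 0, 0, 0, 0, 0], [0, 0, 0, 0, 0, 0, 0], [0, 0, 0, 0, 0, 0, 0], [0, 0, 0, 0, 0, 0, 0], [0, 0, 0, 0, 0, 0, 0]]]' --squeeze 20

```text
time: 5.15
eef_pos: [0.4908, -0.2399, 0.1845]
tool_rot: [-0.0, -0.082, 0.997, 0.0]
wrist_force: [-0.1, -0.7, -0.0]
finger_gap: 0.171
finger_force: 0.9
```

```bash
python3 -c "from h import *; st()"
```

```text
t 5.15 pos [ 0.4908 -0.2399  0.1845] yaw of y 99.4 z [-0.  0. -1.] q [-0.2   0.2   0.65  1.75 -0.13  1.23  2.22] F [-0.1 -0.7 -0. ] M [-0.25 -0.05 -0.04] gap 0.171 ff 0.9
```

servo_tool --series '[[[0, 0, 0, 0, 0, 0, 0], [0, 0, 0, 0, 0, 0, 0], [0, 0, 0, 0, 0, 0, 0], [0, 0, 0, 0, 0, 0, 0], [0, 0, 0, 0, 0, 0, 0], [0, 0, 0, 0, 0, 0, 0], [0, 0, 0, 0, 0, 0, 0], [0, 0, 0, 0, 0, 0, 0], [0, 0, 0, 0, 0, 0, 0], [0, 0, 0, 0, 0, 0, 0]]]'

```text
time: 6.15
eef_pos: [0.4908, -0.2402, 0.1845]
tool_rot: [0.0, -0.082, 0.997, -0.0]
wrist_force: [1.7, -4.5, -1.4]
finger_gap: 0.16
finger_force: 19.9
```

```bash
python3 -c "from h import *; st()"
```

```text
t 6.15 pos [ 0.4908 -0.2402  0.1845] yaw of y 99.38 z [ 0. -0. -1.] q [-0.2   0.2   0.65  1.75 -0.13  1.23  2.22] F [ 1.7 -4.5 -1.4] M [-1.   -0.49 -0.02] gap 0.16 ff 19.9
```

servo_tool --series '[[[0.003, -0.01, 0, 0, 0, 0, 0], [0, 0, 0, 0, 0, -0.02, 0], [0, 0, 0, 0, 0, -0.03, 0], [0, 0, 0, 0, 0, -0.03, 0], [0, 0, 0, 0, 0, -0.03, 0], [0, 0, 0, 0, 0, -0.03, 0], [0, 0, 0, 0, 0, -0.03, 0], [0, 0, 0, 0, 0, -0.03, 0], [0, 0, 0, 0, 0, -0.03, 0], [0, 0, 0, 0, 0, 0, 0]]]'

```text
time: 7.15
eef_pos: [0.491, -0.2411, 0.1845]
tool_rot: [-0.0, 0.276, 0.961, 0.0]
wrist_force: [-0.5, -0.8, 1.2]
finger_gap: 0.161
finger_force: 19.9
```

```bash
python3 -c "from h import *; st()"
```

```text
t 7.15 pos [ 0.491  -0.2411  0.1845] yaw of y 57.92 z [-0.001  0.001 -1.   ] q [-0.28  0.22  0.75  1.75 -0.15  1.23  1.52] F [-0.5 -0.8  1.2] M [-0.27  0.21 -0.06] gap 0.161 ff 19.9
```

servo_tool --series '[[[0, 0, 0, 0, 0, -0.03, 0], [0, 0, 0, 0, 0, -0.03, 0], [0, 0, 0, 0, 0, -0.03, 0], [0, 0, 0, 0, 0, -0.03, 0], [0, 0, 0, 0, 0, -0.03, 0], [0, 0, 0, 0, 0, -0.03, 0], [0, 0, 0, 0, 0, -0.03, 0], [0, 0, 0, 0, 0, -0.03, 0], [0, 0, 0, 0, 0, 0, 0], [0, 0, 0, 0, 0, 0, 0]]]'

```text
time: 8.15
eef_pos: [0.4911, -0.2415, 0.1845]
tool_rot: [-0.0, 0.609, 0.794, -0.0]
wrist_force: [-0.9, -2.3, 1.1]
finger_gap: 0.155
finger_force: 19.9
```

```bash
python3 - <<'E'
from h import *
st(); snap('side','side2'); c=cv2.imread('pics/side2.png')[200:400,200:440]; cv2.imwrite('pics/side2c.png',cv2.resize(c,None,fx=2.5,fy=2.5))
E
```

```text
t 8.15 pos [ 0.4911 -0.2415  0.1845] yaw of y 15.04 z [-0.  0. -1.] q [-0.36  0.23  0.85  1.76 -0.19  1.23  0.8 ] F [-0.9 -2.3  1.1] M [-0.74  0.18 -0.1 ] gap 0.155 ff 19.9
```

View pics/side2c.png

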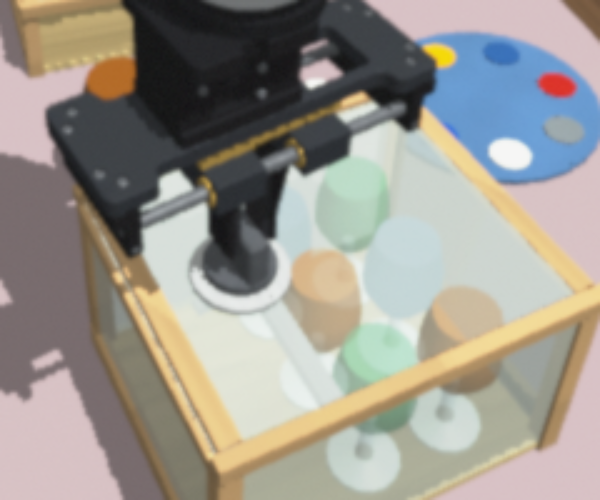

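The bar now stands across the case, turned about 84° (1.47 rad), with the lid still shut. Next I slide it.

servo_tool --series '[[[0.033, 0.0055, 0, 0, 0, 0, 0], [0.066, 0.011, 0, 0, 0, 0, 0], [0.066, 0.011, 0, 0, 0, 0, 0], [0.066, 0.011, 0, 0, 0, 0, 0], [0.066, 0.011, 0, 0, 0, 0, 0], [0.066, 0.011, 0, 0, 0, 0, 0], [0.066, 0.011, 0, 0, 0, 0, 0], [0.066, 0.011, 0, 0, 0, 0, 0], [0.066, 0.011, 0, 0, 0, 0, 0], [0.066, 0.011, 0, 0, 0, 0, 0]]]'

```text
time: 9.2
eef_pos: [0.5862, -0.2251, 0.1845]
tool_rot: [-0.0, 0.61, 0.792, 0.0]
wrist_force: [-2.2, 1.8, 5.6]
finger_gap: 0.158
finger_force: 20.0
```

```bash
python3 -c "from h import *; st()"
```

```text
t 9.2 pos [ 0.5862 -0.2251  0.1845] yaw of y 14.82 z [ 0.     0.001 -1.   ] q [-0.3   0.44  0.79  1.54 -0.32  1.3   0.79] F [-2.2  1.8  5.6] M [0.38 0.52 0.  ] gap 0.158 ff 20.0
```

servo_tool --series '[[[0.02, 0.003, 0, 0, 0, 0, 0], [0.013, 0.002, 0, 0, 0, 0, 0], [0, 0, 0, 0, 0, 0, 0], [0, 0, 0, 0, 0, 0, 0], [0, 0, 0, 0, 0, 0, 0], [0, 0, 0, 0, 0, 0, 0], [0, 0, 0, 0, 0, 0, 0], [0, 0, 0, 0, 0, 0, 0], [0, 0, 0, 0, 0, 0, 0], [0, 0, 0, 0, 0, 0, 0]]]'

```text
time: 10.2
eef_pos: [0.5888, -0.2248, 0.1844]
tool_rot: [-0.002, 0.61, 0.792, -0.0]
wrist_force: [-11.7, 3.8, 10.5]
finger_gap: 0.159
finger_force: 20.0
```

```bash
python3 -c "from h import *; st()"
```

```text
t 10.2 pos [ 0.5888 -0.2248  0.1844] yaw of y 14.76 z [-0.004  0.002 -1.   ] q [-0.29  0.45  0.79  1.53 -0.33  1.3   0.79] F [-11.7   3.8  10.5] M [ 0.72  2.56 -0.02] gap 0.159 ff 20.0
```

servo_tool --series '[[[-0.008, 0, 0, 0, 0, 0, 0], [0, 0, 0, 0, 0, 0, 60], [0, 0, 0, 0, 0, 0, 60], [0, 0, 0, 0, 0, 0, 60], [0, 0, 0, 0, 0, 0, 60], [0, 0, 0, 0, 0, 0, 60], [0, 0, 0, 0, 0, 0, 60], [0, 0, 0, 0, 0, 0, 60], [0, 0, 0, 0, 0, 0, 60], [0, 0, 0, 0, 0, 0, 60]]]'

```text
time: 11.2
eef_pos: [0.589, -0.2249, 0.1845]
tool_rot: [0.0, 0.61, 0.792, 0.0]
wrist_force: [0.8, -0.1, -0.2]
finger_gap: 0.599
finger_force: 0.0
```

servo_tool --series '[[[0, 0, 0.05, 0, 0, 0, 60], [0, 0, 0.08, 0, 0, 0, 60], [0, 0, 0.08, 0, 0, 0, 60], [0, 0, 0.08, 0, 0, 0, 60], [0, 0, 0.08, 0, 0, 0, 60], [0, 0, 0.08, 0, 0, 0, 60], [-0.2, 0, 0.08, 0, 0, 0, 60], [-0.2, 0, 0.08, 0, 0, 0, 60], [-0.1, 0, 0, 0, 0, 0, 60], [0, 0, 0, 0, 0, 0, 60]]]'

```text
time: 12.2
eef_pos: [0.5127, -0.2258, 0.2773]
tool_rot: [0.0, 0.611, 0.792, 0.001]
wrist_force: [0.5, 0.6, -0.2]
finger_gap: 0.599
finger_force: 0.0
```

```bash
python3 - <<'E'
from h import *
st(); snap('side','side3')
E
```

```text
t 12.2 pos [ 0.5127 -0.2258  0.2773] yaw of y 14.7 z [ 0.002  0.001 -1.   ] q [-0.4   0.2   0.86  1.59 -0.15  1.42  0.73] F [ 0.5  0.6 -0.2] M [-0.11 -0.03  0.  ] gap 0.599 ff 0.0
```

View pics/side3.png

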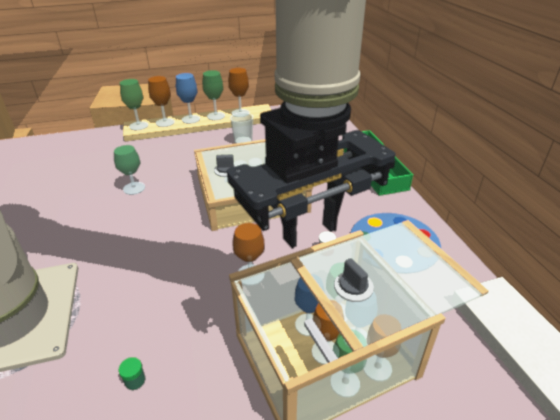

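The lid has slid out past the far end. Its knob, now at (355,280), is released with the bar across, the near part of the case is open, and the gripper is clear above. The low case is untouched.

```bash
python3 -c "
from rig import r
print(r.close_job())"
```

```text
the job is handed in; nothing more can be done
None
```

I turned the taller case's knob to about 1.47 rad, slid its lid about 99 mm to the stop and let go, left the low case alone, and handed the job in at about 12 s; the hand-in gave no verdict.

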